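# Stack a mounted printing die to set under weight

### The job

Set the freshly glued die to press on the marble slab: first the dark wood block on the slab, then the copper die on the block, then the press board (cleats up) on the die, each centred and square on the one below, letting go of each before fetching the next. Last, pick up the two steel bars together in one grasp and lay them as a pair, lengthwise and still side by side, in the middle of the press board between its cleats. Do not shift or upset the ink tin, the tin lid or the jar, and leave the finished stack at rest.

Things in the scene. Friction and masses are not known exactly. Their poses are not given: they have to be found in the camera images.
- slab: White-grey marble slab, 90 (x) by 160 (y) by 15 mm high, fixed to the bench (in a different place each time). Origin: centre of its underside; its y axis is its long direction, z up. Its top is 15 mm above the bench.
- block: Plain dark wood mounting block, loose, 60 (x) by 130 (y, long) by 24 mm high, about 140 g. Origin: centre of its underside, z up. Grasp across the 60 mm width.
- die: Flat copper printing die with an engraved flower on its upper face, loose, 50 (x) by 90 (y, long) by 7 mm thick, about 200 g, lying flat on the bench, face up. Origin: centre of its underside, z up. Grasp across the 50 mm width.
- press_board: Pale plywood press board, loose, 60 (x) by 124 (y, long) by 14 mm thick, about 90 g, with a low wooden cleat across each end of its upper face (each 6 mm wide, 4 mm high, leaving 112 mm between them for the bars). Origin: centre of its underside, z up. Grasp across the 60 mm width.
- bar_a: One of two equal dark steel bars that lie side by side, loose, 16 (x) by 90 (y, long) by 16 mm high, about 170 g. Origin: centre of its underside, z up. bar_b lies beside it on its +x side, long faces parallel and within 1 mm of touching, so that both together are a 33 mm wide grasp.
- bar_b: The other steel bar, same size, mass and axes as bar_a, lying beside it.
- tin: Bystander: closed bare-metal ink tin, 60 mm across, 58 mm high, loose. Origin: centre of its underside.
- jar: Bystander: small amber jar with a dark lid and paper label, 52 mm across, 75 mm high, loose. Origin: centre of its underside.
- tin_lid: Bystander: round flat bare-metal tin lid lying on the bench, 72 mm across, 8 mm high, loose. Origin: centre of its underside.
There are look-alikes about, which are no part of the job. What is shaped like the press_board but green or yellow is not meant.

How it is judged:
By the outcome, as a careful person would: the job done as asked, in the order asked, and still so for the second after the job is handed in, with the robot touching nothing.
It also fails if it takes over 141 s, if anything falls off the work surface, if the arm or the gripper's body presses on something with over 40 N, if the wrist force passes 120 N, or if a joint passes its speed limit or range.

### The arm

A 6-joint arm with a two-finger parallel gripper is mounted at the origin on the work surface. World frame = base frame: x ahead of the robot, y to its left, z up, the work surface at z = 0. Lengths are in m, angles in rad, forces in N, time in s.
With the tool pointing down it reaches from about 0.3 to 0.775 m from the base axis. Payload 14.6 kg.
Tool frame: the origin (TCP) lies between the finger pads; the fingertips stand 22 mm ahead of it and the grasp point (between the pads) lies 3 mm ahead of it (ctrl.tip_reach is the distance from the TCP to the fingertips, in m); z points along the fingers, y is the direction in which the jaws open and shut (so a half turn about z gives the same grasp; the last joint's range is limited). The gripper opens to 94 mm and grips with 3 to 60 N. Pads are 16 mm wide; open, the fingers measure 119 mm over their backs; the gripper's body (75 mm by 177 mm) begins 78 mm behind the grasp point.
Start: joints at [-1.208, 0.3, 1.521, -0, 1.321, -0.067], TCP at [0.229, -0.5, 0.227] pointing down, gripper open.
Joint ranges: [-3.03, 3.03], [-0.79, 2.21], [0.23, 2.52], [-1.04, 4.18], [0, 3.07], [-2.55, 2.55]. Speed limits (rad/s): [2.22, 2.22, 2.57, 3.14, 3.14, 3.14].

### API

Orientations are given as [roll, pitch, yaw] about the fixed x, y, z axes, in that order (R = Rz(yaw) Ry(pitch) Rx(roll)).
In Python, from station import ctrl gives the robot as it stands. The module is installed in compiled form; this text tells all that it offers.
- The arm moves only by the shell command python3 -m creep 'ROWS' [OPENING] [FORCE]. ROWS is a JSON object of lists of equal length, an entry for each row: "xyz": the shift along the tool's x, y, z in mm, a list of three; "spin": the turn about the tool's z in rad. In form: {"xyz": [[tx, ty, tz], ...], "spin": [spin, ...]}. A call has 1 to 5 rows; each row shifts and turns the commanded pose from where the row before left it, along the tool's axes as they then stand; what a row does not reach is not made up. A row lasts 1/8 s, in which the tool goes at most 62.5 mm and 10.7 degrees, less where a joint would pass 70% of its speed; a pose out of reach is approached as far as the arm can. A call with a gripper value outside its range is refused whole. OPENING is the finger opening in mm, from 0 to 94, set as the call begins (- or left out, the last holds). The fingers move at their own pace and stop on an object; FORCE is the grip in N (left out, the last holds). Time passes only in rows, so rows that do not move let the fingers close. It gives the time, the measured TCP pose, the force and the opening at its end, in the units of the state.
- ctrl.get_obs(): the state, without advancing time (a new reading comes with each control period).
- ctrl.camera(name): name is "scene" or "top" or "wrist"; returns the picture (400x640x3 uint8, red, green, blue); there is no depth.
- ctrl.camera_model(name): a dict with "fx", "fy", "cx", "cy" (pixels), "k1" (the pictures are not rectified: a ray, as slopes to the right and down, at radius r is drawn at 1 + k1 r^2 times it, then the intrinsics apply), "R" (3x3) and "t" (3): a world point X has camera coordinates R X + t. Camera axes: x right, y down, z forward; pixel columns grow to the right and rows downward; lengths in m; the calibration is good to about 2 mm. A picture is of the moment at which its call begins: read the wrist's pose just before it. camera_model takes no time and is no camera call; for the wrist camera it gives the pose at the moment of the call.
- ctrl.hand_in(): hands the job in, once; it reports no verdict.
The state is a dict: "time_s": time; "qpos": joint angles; "joint_vel": joint speeds; "tau": joint torques, N m; "ee_pos": TCP position; "eef_rot": TCP orientation; "force": force on the tool from outside, world axes, zero at the start; "moment": the same for the moment, N m; "grip_width": finger opening in m.
Only numpy, scipy, OpenCV 4.12 (cv2) and the standard library are available. Lean on these libraries where they do the work, as an engineer would, in place of code of your own. Each camera call takes 0.05 s, during which the arm holds its last target.

## Working session

There is one attempt and no reset: what is moved stays moved. The work goes in short steps, Python scripts to look and compute and a shell command to move; the robot and the scene stay as the last step left them, time stands still between calls to the robot, and variables do not carry over. Pictures are saved under pics/ and viewed, and the job is handed in when it is done.

```bash
mkdir -p pics; python3 - <<'E'
from station import ctrl
import cv2
for n in ("top","scene","wrist"):
    m=ctrl.camera_model(n); print(n,m)
    cv2.imwrite(f"pics/{n}0.png",ctrl.camera(n)[:,:,::-1])
print(ctrl.get_obs(), ctrl.tip_reach)
E
```

```text
top {'fx': 417.5692444915437, 'fy': 417.5692444915437, 'cx': 320.16947922661416, 'cy': 195.326111418376, 'k1': -0.1126692253455067, 'R': array([[ 0.02421469, -0.99922644,  0.03098672],
       [-0.99683408, -0.0264816 , -0.0749703 ],
       [ 0.07573288, -0.02907324, -0.99670421]]), 't': array([0.02658378, 0.47283345, 1.07818678])}
scene {'fx': 440.74809462719395, 'fy': 440.74809462719395, 'cx': 320.9725954033767, 'cy': 205.1550234902479, 'k1': -0.04572597836638299, 'R': array([[-0.23050447,  0.97305242,  0.00605669],
       [ 0.74552377,  0.1805989 , -0.64154372],
       [-0.6253495 , -0.14336329, -0.76706256]]), 't': array([ 0.05045497, -0.3225739 ,  1.33911881])}
wrist {'fx': 299.6179126783247, 'fy': 299.6179126783247, 'cx': 319.8873226603501, 'cy': 196.62498544307547, 'k1': -0.012638038605128786, 'R': array([[ 0.41643209, -0.90916544, -0.00158758],
       [-0.87355477, -0.40060378,  0.27643926],
       [-0.25196501, -0.11373134, -0.96103008]]), 't': array([-0.54939315, -0.02755845,  0.39248846])}
{'time_s': 0.15, 'qpos': array([-1.20761379e+00,  3.00347128e-01,  1.52142351e+00, -1.67329353e-06,
        1.32070692e+00, -6.66289569e-02]), 'joint_vel': array([-8.91371728e-04, -3.89630174e-03, -2.04424228e-03, -8.40781954e-05,
        2.61133509e-04, -8.83103070e-04]), 'tau': array([ 2.00471921e-03, -5.31962693e+01, -3.52817702e+01,  7.09232572e-02,
        2.36266677e-02, -7.67633219e-05]), 'ee_pos': array([ 0.22910403, -0.49981623,  0.22702099]), 'eef_rot': array([-3.14070961e+00, -5.72989503e-05,  4.29811880e-01]), 'force': array([ 1.1841693 , -0.33042955, -0.56659062]), 'moment': array([-0.01691526,  0.03591145,  0.01580327]), 'grip_width': 0.09396885185177836} 0.022
```

View pics/top0.png

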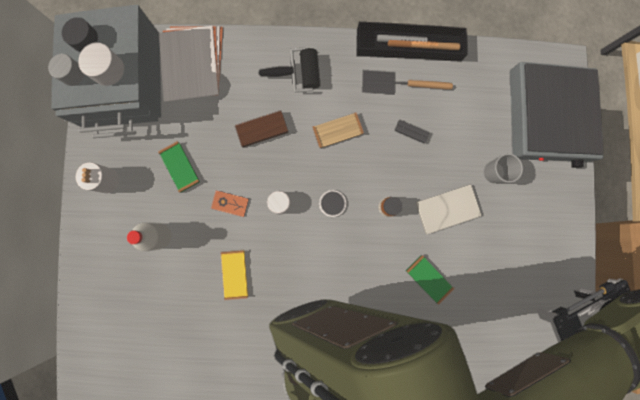

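View pics/scene0.png

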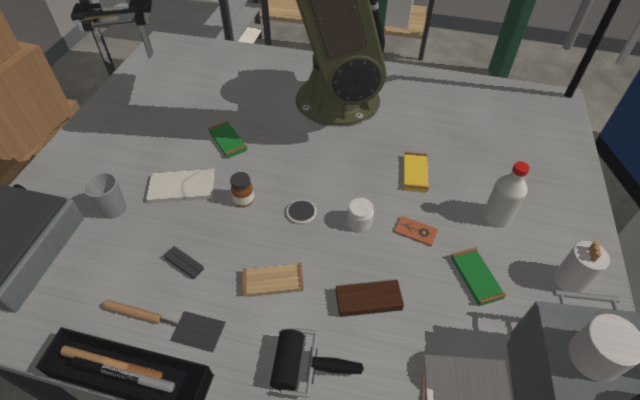

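View pics/wrist0.png

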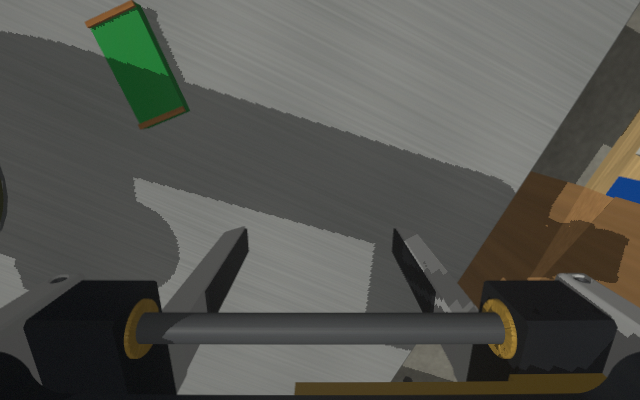

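```bash
cat > h.py <<'E'
from station import ctrl
import numpy as np, cv2
from scipy.spatial.transform import Rotation as Ro
def K(m): return np.array([[m['fx'],0,m['cx']],[0,m['fy'],m['cy']],[0,0,1]]), np.array([m['k1'],0,0,0,0.])
def back(m,px,z):
    k,d=K(m); u=cv2.undistortPoints(np.array(px,float).reshape(-1,1,2),k,d).reshape(-1,2)
    r=np.c_[u,np.ones(len(u))]@m['R']; c=-m['R'].T@m['t']
    return c+r*((z-c[2])/r[:,2])[:,None]
def proj(m,X):
    k,d=K(m); return cv2.projectPoints(np.array(X,float).reshape(-1,3),cv2.Rodrigues(m['R'])[0],m['t'],k,d)[0].reshape(-1,2)
def rect(c):  # 4 corners xy -> centre, yaw of long axis, sizes
    c=np.array(c)[:,:2]; (x,y),(w,h),a=cv2.minAreaRect((c*1000).astype(np.float32))
    a=np.radians(a)
    if w<h: a+=np.pi/2; w,h=h,w
    a=(a+np.pi/2)%np.pi-np.pi/2
    return x,y,a,w,h
def snap(n,name,crop=None,s=1):
    m=ctrl.camera_model(n); im=ctrl.camera(n)[:,:,::-1].copy(); cv2.imwrite(f"pics/{name}_raw.png",im)
    if crop: x0,y0,x1,y1=crop; im=im[y0:y1,x0:x1]
    cv2.imwrite(f"pics/{name}.png",cv2.resize(im,None,fx=s,fy=s,interpolation=cv2.INTER_CUBIC)); np.save(f"pics/{name}.npy",m,allow_pickle=True); return m
def go(x,y,z,yaw=None):
    """shift in the tool frame (mm) and spin to bring the commanded TCP to x,y,z (mm), yaw; spin first frame too"""
    o=ctrl.get_obs(); p=o['ee_pos']*1000; R=Ro.from_euler('xyz',o['eef_rot'])
    d=np.array([x,y,z])-p; print('tcp',p.round(1),'rot',o['eef_rot'].round(4),'t',o['time_s'],'F',o['force'].round(1))
    print('shift now-frame',R.inv().apply(d).round(1))
    if yaw is not None:
        s=-(yaw-o['eef_rot'][2]); s=(s+np.pi/2)%np.pi-np.pi/2
        print('spin',round(s,4),'(',round(s/0.186,2),'rows) q6',o['qpos'][5].round(2))
        print('shift after-spin frame',(R*Ro.from_euler('z',s)).inv().apply(d).round(1))
E
python3 - <<'E'
import cv2
im=cv2.imread('pics/top0.png')
a=im[100:240,200:360]; cv2.imwrite('pics/c1.png',cv2.resize(a,None,fx=5,fy=4.2857*5/4.2857,interpolation=cv2.INTER_CUBIC)[:600])
a=im[110:240,370:500]; cv2.imwrite('pics/c2.png',cv2.resize(a,None,fx=4.6,fy=4.6,interpolation=cv2.INTER_CUBIC))
E
```

```text
(no output)
```

View pics/c1.png

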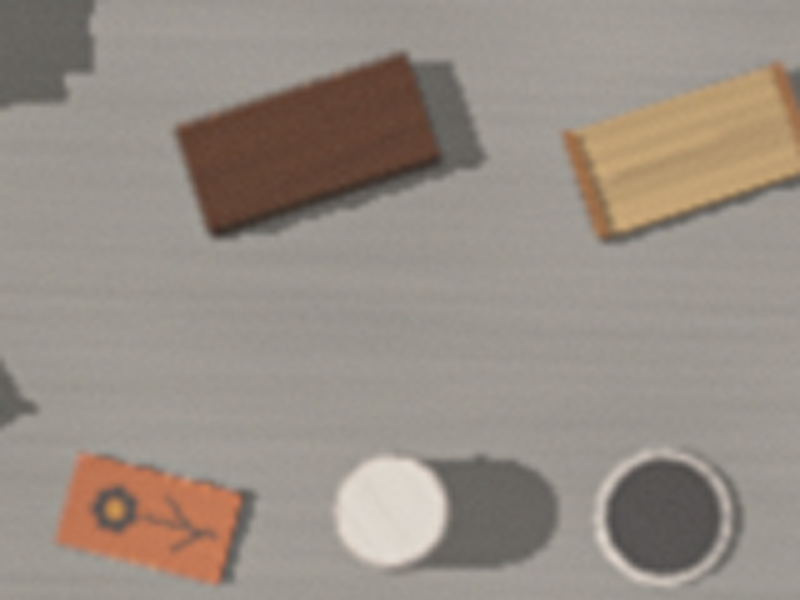

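View pics/c2.png

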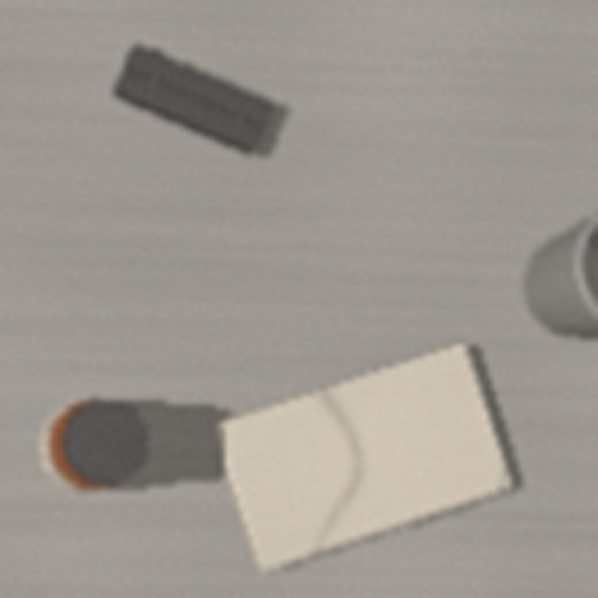

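```bash
python3 - <<'E'
import cv2
im=cv2.imread('pics/top0.png')
cv2.imwrite('pics/c3.png',cv2.resize(im[105:155,305:370],None,fx=8,fy=8,interpolation=cv2.INTER_CUBIC))
from h import *
m=ctrl.camera_model('top')
def f(n,c,s,ox,oy,z):
    print(n,np.round(rect(back(m,np.array(c)/s+[ox,oy],z)),3))
f('block',[(178,128),(403,53),(440,152),(213,228)],5,200,100,.024)
f('die',[(78,455),(245,492),(220,583),(57,545)],5,200,100,.007)
f('slab',[(223,422),(467,345),(513,488),(265,570)],4.6,370,110,.015)
f('bars',[(138,45),(288,107),(268,155),(115,93)],4.6,370,110,.016)
for n,p,z in(('tin',(390,510),.058),('lid',(665,517),.008)): print(n,back(m,np.array(p)/5+[200,100],z))
print('jar',back(m,np.array((105,443))/4.6+[370,110],.075))
E
```

```text
block [645.804 197.444  -1.214 127.067  57.241]
die [443.902 275.556   1.38   91.123  49.672]
slab [ 444.14  -309.825   -1.247  157.537   88.671]
bars [ 650.934 -210.309    1.213   98.423   32.211]
tin [[0.44924862 0.14555185 0.058     ]]
lid [[0.45220723 0.0038467  0.008     ]]
jar [[ 0.44491394 -0.14224651  0.075     ]]
```

View pics/c3.png

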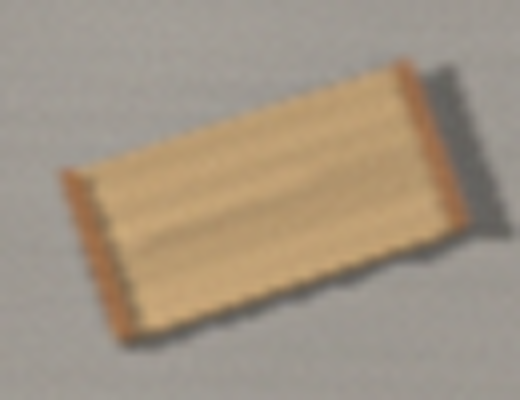

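```bash
python3 - <<'E'
from h import *
m=ctrl.camera_model('top')
print('board',np.round(rect(back(m,np.array([(62,172),(405,60),(468,222),(122,342)])/8+[305,105],.018)),3))
m=ctrl.camera_model('wrist');o=ctrl.get_obs();R=Ro.from_euler('xyz',o['eef_rot'])
c=-m['R'].T@m['t'];print('cam in tool',R.inv().apply(c-o['ee_pos'])*1000,'axes in tool\n',(m['R']@R.as_matrix()).round(3))
E
python3 -m creep '{"xyz":[[0,0,0],[0,0,0],[0,0,0],[0,0,0]],"spin":[-0.183,-0.183,-0.183,-0.183]}'
python3 -m creep '{"xyz":[[0,0,0],[0,0,0],[0,0,0],[0,0,0],[0,0,0]],"spin":[-0.183,-0.183,-0.183,-0.183,0]}'
python3 -c "
from h import *
go(444,-310,300,1.894)"
```

```text
board [648.737  -4.873  -1.202 122.796  60.686]
cam in tool [ 8.18692466e+01  7.55873220e-02 -1.56991922e+02] axes in tool
 [[-0.     1.     0.001]
 [-0.961 -0.    -0.277]
 [-0.277 -0.001  0.961]]
time_s: 0.65
ee_pos: [0.2291, -0.4999, 0.2272]
eef_rot: [-3.141, -0.0, 1.168]
force: [0.4, -1.3, 0.0]
grip_width: 0.0942
time_s: 1.27
ee_pos: [0.2291, -0.4999, 0.2272]
eef_rot: [-3.142, -0.0, 1.893]
force: [-0.1, 0.8, -0.5]
grip_width: 0.0941
tcp [ 229.1 -499.9  227.2] rot [-3.1416e+00 -4.0000e-04  1.8927e+00] t 1.275 F [-0.1  0.8 -0.5]
shift now-frame [112.2 263.9 -72.7]
spin -0.0013 ( -0.01 rows) q6 -1.53
shift after-spin frame [111.8 264.  -72.7]
```

```bash

python3 -m creep '{"xyz":[[14,52.8,-10],[14,52.8,-10],[14,52.8,-10],[14,52.8,-10],[14,52.8,-10]],"spin":[0,0,0,0,0]}'
python3 -m creep '{"xyz":[[0,0,0],[0,0,0]],"spin":[0,0]}'
python3 -c "
from h import *
snap('wrist','w_slab')
go(444,-310,300,1.894)"
```

```text
time_s: 1.9
ee_pos: [0.4586, -0.3486, 0.2778]
eef_rot: [-3.142, -0.0, 1.888]
force: [0.8, 0.1, 0.8]
grip_width: 0.0939
time_s: 2.15
ee_pos: [0.457, -0.3499, 0.277]
eef_rot: [-3.141, -0.001, 1.891]
force: [-0.3, -0.3, 0.2]
grip_width: 0.0939
tcp [ 456.6 -350.3  277.1] rot [-3.1411e+00 -5.0000e-04  1.8909e+00] t 2.2 F [ 0.  -0.3  0.1]
shift now-frame [ 42.2   0.7 -22.9]
spin -0.0031 ( -0.02 rows) q6 -1.04
shift after-spin frame [ 42.2   0.8 -22.9]
```

View pics/w_slab.png

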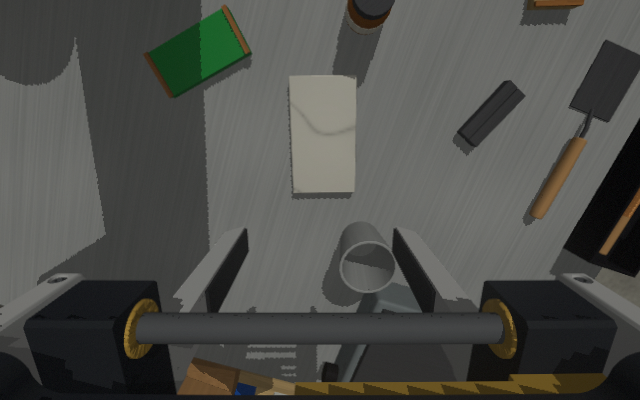

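```bash
cat >> h.py <<'E'
def crop(name,x0,y0,x1,y1,s):
    im=cv2.imread(f"pics/{name}_raw.png")[y0:y1,x0:x1]; cv2.imwrite(f"pics/{name}_c.png",cv2.resize(im,None,fx=s,fy=s,interpolation=cv2.INTER_CUBIC))
def meas(name,c,s,ox,oy,z):
    m=np.load(f"pics/{name}.npy",allow_pickle=True).item(); P=back(m,(np.array(c)+.5)/s-.5+[ox,oy],z); r=rect(P); print(name,np.round(r,3),'mean',P[:,:2].mean(0)*1000); return r
E
python3 -c "
from h import *
crop('w_slab',275,65,375,205,4.2)"
```

```text
(no output)
```

View pics/w_slab_c.png

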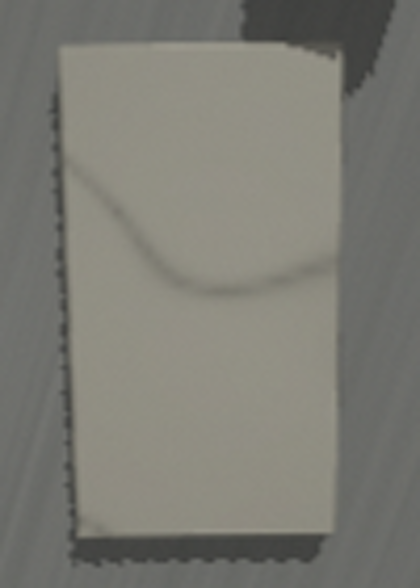

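```bash

python3 -c "
from h import *
meas('w_slab',[(60,45),(341,42),(334,534),(77,535)],4.2,275,65,.015)
go(660,160,277,1.927)"
```

```text
w_slab [ 447.661 -303.879   -1.242  158.412   88.654] mean [ 447.32829951 -303.89462725]
tcp [ 456.6 -350.3  277.1] rot [-3.1411e+00 -5.0000e-04  1.8909e+00] t 2.2 F [ 0.  -0.3  0.1]
shift now-frame [4.203e+02 3.536e+02 1.000e-01]
spin -0.0361 ( -0.19 rows) q6 -1.04
shift after-spin frame [4.073e+02 3.686e+02 1.000e-01]
```

```bash

python3 -m creep '{"xyz":[[40.7,36.9,0],[40.7,36.9,0],[40.7,36.9,0],[40.7,36.9,0],[40.7,36.9,0]],"spin":[-0.036,0,0,0,0]}'
python3 -m creep '{"xyz":[[40.7,36.9,0],[40.7,36.9,0],[40.7,36.9,0],[40.7,36.9,0],[40.7,36.9,0]],"spin":[0,0,0,0,0]}'
python3 -m creep '{"xyz":[[0,0,0],[0,0,0]],"spin":[0,0]}'
python3 -c "
from h import *
snap('wrist','w_block')
go(660,160,277,1.927)"
```

```text
time_s: 2.82
ee_pos: [0.5603, -0.0948, 0.2774]
eef_rot: [-3.142, 0.0, 1.926]
force: [1.3, 0.5, -0.7]
grip_width: 0.0941
time_s: 3.45
ee_pos: [0.6622, 0.1602, 0.2774]
eef_rot: [-3.141, 0.0, 1.926]
force: [0.5, -1.6, -0.5]
grip_width: 0.0939
time_s: 3.7
ee_pos: [0.6616, 0.1587, 0.2771]
eef_rot: [-3.141, 0.0, 1.928]
force: [-0.2, -1.0, 0.0]
grip_width: 0.0935
tcp [661.6 158.3 277.5] rot [-3.1414e+00  2.0000e-04  1.9273e+00] t 3.75 F [ 0.1  0.2 -0.2]
shift now-frame [ 2.1 -0.9  0.5]
spin 0.0003 ( 0.0 rows) q6 -0.18
shift after-spin frame [ 2.1 -0.9  0.5]
```

View pics/w_block.png

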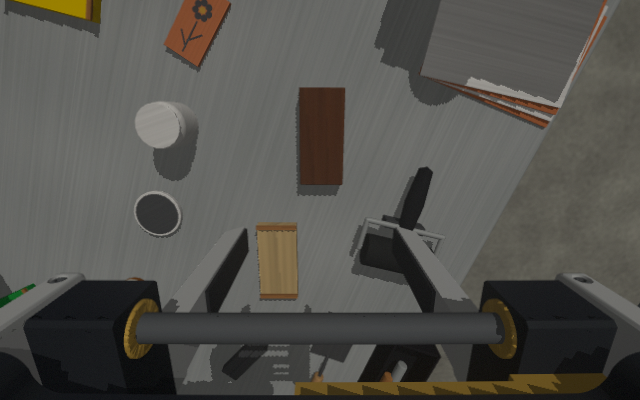

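```bash

python3 -c "
from h import *
crop('w_block',285,75,365,205,4.4)"
```

```text
(no output)
```

View pics/w_block_c.png

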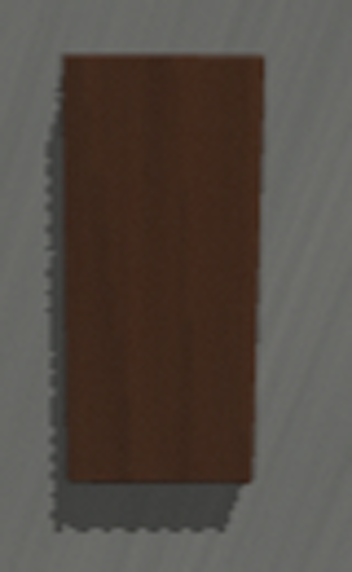

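```bash

python3 -c "
from h import *
r=meas('w_block',[(64,56),(264,56),(252,482),(68,482)],4.4,285,75,.024)
go(r[0],r[1],40,r[2])"
```

```text
w_block [648.614 202.228  -1.222 129.002  58.859] mean [648.65629477 202.24334166]
tcp [661.6 158.3 277.5] rot [-3.1414e+00  2.0000e-04  1.9273e+00] t 3.75 F [ 0.1  0.2 -0.2]
shift now-frame [ 45.7   3.2 237.5]
spin 0.0073 ( 0.04 rows) q6 -0.18
shift after-spin frame [ 45.8   2.9 237.5]
```

```bash

python3 -m creep '{"xyz":[[11.4,0.7,40],[11.4,0.7,40],[11.5,0.7,40],[11.5,0.8,40],[0,0,40]],"spin":[0.007,0,0,0,0]}' 94 15
python3 -m creep '{"xyz":[[0,0,26],[0,0,15],[0,0,10],[0,0,0]],"spin":[0,0,0,0]}'
python3 -m creep '{"xyz":[[0,0,0],[0,0,0],[0,0,0],[0,0,0],[0,0,0]],"spin":[0,0,0,0,0]}' 40 12
```

```text
time_s: 4.38
ee_pos: [0.6484, 0.203, 0.0769]
eef_rot: [3.141, 0.0, 1.921]
force: [-0.4, -0.2, -0.1]
grip_width: 0.0935
time_s: 4.88
ee_pos: [0.6486, 0.2037, 0.0266]
eef_rot: [3.142, -0.0, 1.922]
force: [0.0, -0.9, -0.5]
grip_width: 0.0939
time_s: 5.5
ee_pos: [0.6484, 0.2041, 0.0267]
eef_rot: [-3.142, -0.0, 1.923]
force: [-2.1, -1.1, 2.9]
grip_width: 0.0598
```

```bash

python3 -m creep '{"xyz":[[0,0,0],[0,0,0],[0,0,0]],"spin":[0,0,0]}' 94
python3 -m creep '{"xyz":[[0,0,-30],[-10,0,-55],[-10,0,-55],[-10,0,-55],[-10,0,-55]],"spin":[0,0,0,0,0]}'
python3 -m creep '{"xyz":[[0,0,0],[0,0,0]],"spin":[0,0]}' 
python3 -c "
from h import *
snap('wrist','w_block2')
go(660,160,277,1.927)
crop('w_block2',285,75,365,205,4.4)"
```

```text
time_s: 5.88
ee_pos: [0.6484, 0.2041, 0.0264]
eef_rot: [-3.142, -0.0, 1.923]
force: [0.3, 0.0, -0.0]
grip_width: 0.0867
time_s: 6.5
ee_pos: [0.6621, 0.1662, 0.2784]
eef_rot: [3.141, 0.0, 1.923]
force: [0.3, 0.5, -0.4]
grip_width: 0.0939
time_s: 6.75
ee_pos: [0.662, 0.1666, 0.2753]
eef_rot: [-3.14, -0.0, 1.923]
force: [0.5, 0.9, -0.8]
grip_width: 0.0941
tcp [661.9 166.6 274.6] rot [-3.1390e+00 -4.0000e-04  1.9229e+00] t 6.8 F [-0.1  0.4 -0.1]
shift now-frame [-5.6 -4.  -2.4]
spin -0.0041 ( -0.02 rows) q6 -0.16
shift after-spin frame [-5.6 -4.1 -2.4]
```

View pics/w_block2_c.png

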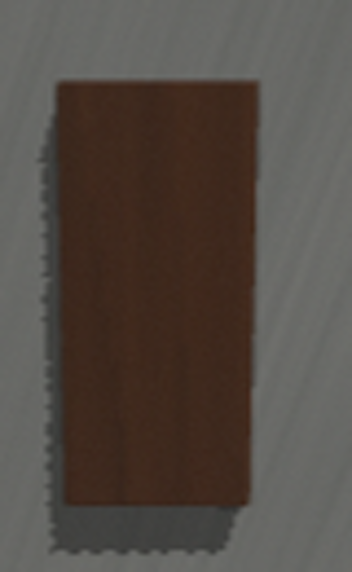

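```bash

python3 -c "
from h import *
r=meas('w_block2',[(57,81),(260,81),(249,507),(64,507)],4.4,285,75,.024)
d=np.array([r[0]-648.4,r[1]-204.1,0]); print(Ro.from_euler('xyz',[np.pi,0,1.923]).inv().apply(d))
go(r[0],r[1],26,r[2])"
```

```text
w_block2 [650.42  202.866  -1.222 129.459  59.586] mean [650.33585214 202.83851281]
[-1.85535957e+00  1.47025813e+00  1.80054692e-16]
tcp [661.9 166.6 274.6] rot [-3.1390e+00 -4.0000e-04  1.9229e+00] t 6.8 F [-0.1  0.4 -0.1]
shift now-frame [ 37.8   2.4 248.6]
spin 0.0033 ( 0.02 rows) q6 -0.16
shift after-spin frame [ 37.8   2.3 248.6]
```

```bash

python3 -m creep '{"xyz":[[9,0.9,40],[9,0,40],[10,0,40],[10,0,40],[0,0,40]],"spin":[0,0,0,0,0]}' 94 15
python3 -m creep '{"xyz":[[0,0,26],[0,0,14],[0,0,9],[0,0,0]],"spin":[0,0,0,0]}'
python3 -m creep '{"xyz":[[0,0,0],[0,0,0],[0,0,0],[0,0,0],[0,0,0]],"spin":[0,0,0,0,0]}' 40 15
python3 -c "
from h import *
x,y,yaw=447.7,-303.9,-1.242+.003
R=Ro.from_euler('xyz',[np.pi,0,yaw+np.pi]); t=np.array([x,y,0])+R.apply([0,-1.5,0]); print(t)
go(t[0],t[1],140,yaw)"
```

```text
time_s: 7.42
ee_pos: [0.6487, 0.2033, 0.0734]
eef_rot: [-3.139, -0.0, 1.924]
force: [-0.2, 0.3, 0.8]
grip_width: 0.0939
time_s: 7.92
ee_pos: [0.6499, 0.2025, 0.0273]
eef_rot: [-3.141, -0.0, 1.923]
force: [-0.0, 0.1, 0.1]
grip_width: 0.0944
time_s: 8.55
ee_pos: [0.6501, 0.2025, 0.0277]
eef_rot: [3.141, 0.0, 1.923]
force: [-1.4, -1.5, 2.1]
grip_width: 0.0598
[ 4.46281812e+02 -3.04388613e+02 -1.83697020e-16]
tcp [650.1 202.5  27.7] rot [3.1414 0.     1.9228] t 8.55 F [-1.4 -1.5  2.1]
shift now-frame [-405.6 -366.1 -112.3]
spin 0.0202 ( 0.11 rows) q6 -0.1
shift after-spin frame [-412.9 -357.8 -112.3]
```

```bash

python3 -m creep '{"xyz":[[0,0,-25],[0,0,-45],[0,0,-42],[-30,-26,0],[-40,-35,0]],"spin":[0.02,0,0,0,0]}'
python3 -m creep '{"xyz":[[-42,-36,0],[-42,-36,0],[-42,-36,0],[-42,-36,0],[-42,-36,0]],"spin":[0,0,0,0,0]}'
python3 -m creep '{"xyz":[[-42,-36,0],[-42,-36,0],[-30,-27,0],[-18,-17,0],[0,0,0]],"spin":[0,0,0,0,0]}'
python3 -m creep '{"xyz":[[0,0,0],[0,0,0]],"spin":[0,0]}'
python3 -c "
from h import *
go(446.3,-304.4,43,-1.239)"
```

```text
time_s: 9.18
ee_pos: [0.6146, 0.1161, 0.1395]
eef_rot: [3.141, 0.0, 1.904]
force: [0.7, -0.4, -0.9]
grip_width: 0.0601
time_s: 9.8
ee_pos: [0.5125, -0.1422, 0.1395]
eef_rot: [3.141, 0.0, 1.903]
force: [-0.2, -0.2, -1.2]
grip_width: 0.0602
time_s: 10.42
ee_pos: [0.4461, -0.3043, 0.1393]
eef_rot: [-3.141, -0.0, 1.901]
force: [0.1, 0.6, -1.1]
grip_width: 0.0598
time_s: 10.68
ee_pos: [0.4472, -0.3025, 0.1395]
eef_rot: [3.142, -0.0, 1.904]
force: [0.9, -0.2, -1.0]
grip_width: 0.0598
tcp [ 447.2 -302.5  139.5] rot [ 3.1416e+00 -1.0000e-04  1.9039e+00] t 10.675 F [ 0.9 -0.2 -1. ]
shift now-frame [-1.5 -1.5 96.5]
spin 0.0014 ( 0.01 rows) q6 -1.0
shift after-spin frame [-1.5 -1.5 96.5]
```

```bash

for i in 1 2 3; do python3 -m creep '{"xyz":[[0,0,0],[0,0,0]],"spin":[0,0]}' | sed -n 2,3p; done
python3 -c "
from h import *
go(446.3,-304.4,43,-1.239)"
```

```text
ee_pos: [0.447, -0.303, 0.1395]
eef_rot: [-3.142, 0.0, 1.903]
ee_pos: [0.4468, -0.3033, 0.1394]
eef_rot: [3.142, -0.0, 1.903]
ee_pos: [0.4468, -0.3033, 0.1395]
eef_rot: [3.142, 0.0, 1.903]
tcp [ 446.8 -303.3  139.5] rot [3.1416 0.     1.9027] t 11.425 F [ 0.7  0.1 -1.4]
shift now-frame [-0.8 -0.8 96.5]
spin 0.0002 ( 0.0 rows) q6 -1.0
shift after-spin frame [-0.8 -0.8 96.5]
```

```bash

python3 -m creep '{"xyz":[[-0.8,-0.8,30],[0,0,30],[0,0,18],[0,0,8],[0,0,4]],"spin":[0,0,0,0,0]}'
python3 -m creep '{"xyz":[[0,0,2],[0,0,2],[0,0,2],[0,0,0]],"spin":[0,0,0,0]}'
```

```text
time_s: 12.05
ee_pos: [0.4465, -0.3045, 0.0497]
eef_rot: [3.141, 0.0, 1.903]
force: [-0.4, -0.0, -0.9]
grip_width: 0.0596
time_s: 12.55
ee_pos: [0.4463, -0.3043, 0.0434]
eef_rot: [3.142, -0.0, 1.903]
force: [0.4, 0.3, -1.9]
grip_width: 0.0598
```

```bash

python3 -m creep '{"xyz":[[0,0,0.7],[0,0,0.5],[0,0,0]],"spin":[0,0,0]}'
python3 -m creep '{"xyz":[[0,0,0],[0,0,0],[0,0,0]],"spin":[0,0,0]}' 80
python3 -m creep '{"xyz":[[0,0,-30],[-10,0,-55],[-10,0,-55],[-10,0,-50],[-10,0,-44]],"spin":[0,0,0,0,0]}' 94
python3 -m creep '{"xyz":[[0,0,0],[0,0,0],[0,0,0],[0,0,0]],"spin":[0,0,0,0]}' 
python3 -c "
from h import *
snap('wrist','w_s2')
go(446.3,-304.4,43,-1.239)
crop('w_s2',265,65,375,205,4.2)"
```

```text
time_s: 12.92
ee_pos: [0.4463, -0.3044, 0.0426]
eef_rot: [3.142, 0.0, 1.903]
force: [-2.7, 2.8, 5.1]
grip_width: 0.0598
time_s: 13.3
ee_pos: [0.4463, -0.3043, 0.0422]
eef_rot: [3.142, -0.0, 1.903]
force: [-0.4, 0.5, -0.5]
grip_width: 0.0796
time_s: 13.92
ee_pos: [0.4593, -0.3424, 0.2784]
eef_rot: [3.141, 0.001, 1.903]
force: [0.2, 0.4, -0.0]
grip_width: 0.0936
time_s: 14.42
ee_pos: [0.4592, -0.3419, 0.2754]
eef_rot: [-3.141, -0.001, 1.903]
force: [0.3, -0.3, 0.3]
grip_width: 0.094
tcp [ 459.2 -342.   275.6] rot [-3.1410e+00 -9.0000e-04  1.9029e+00] t 14.475 F [0.2 0.2 0.5]
shift now-frame [3.950e+01 2.000e-01 2.326e+02]
spin 0.0003 ( 0.0 rows) q6 -1.04
shift after-spin frame [3.950e+01 2.000e-01 2.326e+02]
```

View pics/w_s2_c.png

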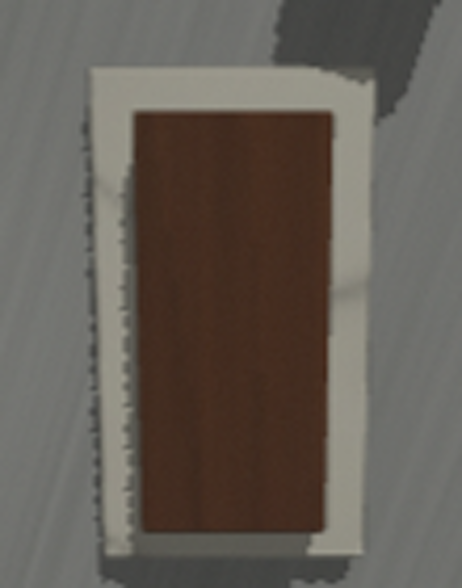

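```bash

python3 -c "
from h import *
a=meas('w_s2',[(90,67),(375,68),(363,555),(107,555)],4.2,265,65,.015)
b=meas('w_s2',[(133,110),(332,110),(324,532),(143,532)],4.2,265,65,.039)
print(Ro.from_euler('xyz',[np.pi,0,1.903]).inv().apply([b[0]-a[0],b[1]-a[1],0]))
go(0,0,0)"
```

```text
w_s2 [ 447.593 -303.686   -1.234  158.4     88.705] mean [ 447.69696325 -303.72881643]
w_s2 [ 447.267 -303.551   -1.237  129.298   58.871] mean [ 447.33637314 -303.5274139 ]
[ 2.34289176e-01 -2.64112385e-01 -3.23444387e-17]
tcp [ 459.2 -342.   275.6] rot [-3.1410e+00 -9.0000e-04  1.9029e+00] t 14.475 F [0.2 0.2 0.5]
shift now-frame [ 472.8 -322.5  276.2]
```

```bash

python3 -m creep '{"xyz":[[0,0,0],[0,0,0],[0,0,0]],"spin":[0.174,0.174,0.175]}'
python3 -c "
from h import *
go(439,241,277,1.38)"
```

```text
time_s: 14.85
ee_pos: [0.4593, -0.3421, 0.2759]
eef_rot: [-3.141, -0.0, 1.374]
force: [0.4, -0.6, -0.3]
grip_width: 0.0941
tcp [ 459.3 -342.1  275.9] rot [-3.1412e+00 -2.0000e-04  1.3741e+00] t 14.85 F [ 0.4 -0.6 -0.3]
shift now-frame [ 567.9 -133.9   -0.9]
spin -0.0059 ( -0.03 rows) q6 -0.51
shift after-spin frame [ 568.6 -130.5   -0.9]
```

```bash

python3 -m creep '{"xyz":[[30,-7,0],[50,-11.7,0],[55,-12.8,0],[55,-12.8,0],[55,-12.8,0]],"spin":[0,0,0,0,0]}'
python3 -m creep '{"xyz":[[55,-12.8,0],[55,-12.8,0],[55,-12.8,0],[55,-12.8,0],[50,-11.7,0]],"spin":[0,0,0,0,0]}'
python3 -m creep '{"xyz":[[35,-8,0],[18,-4,0],[0,0,0],[0,0,0],[0,0,0]],"spin":[0,0,0,0,0]}'
python3 -c "
from h import *
snap('wrist','w_die')
go(439,241,277,1.38)"
```

```text
time_s: 15.48
ee_pos: [0.4493, -0.089, 0.2761]
eef_rot: [3.142, -0.0, 1.38]
force: [2.1, 0.2, 0.7]
grip_width: 0.0939
time_s: 16.1
ee_pos: [0.4387, 0.1882, 0.2762]
eef_rot: [3.142, -0.0, 1.38]
force: [0.3, -1.2, 1.0]
grip_width: 0.0938
time_s: 16.73
ee_pos: [0.4378, 0.2396, 0.2764]
eef_rot: [3.141, -0.0, 1.378]
force: [0.2, 0.9, 0.2]
grip_width: 0.0939
tcp [437.8 239.7 276.4] rot [ 3.1413e+00 -1.0000e-04  1.3785e+00] t 16.775 F [ 0.3 -0.5  0.3]
shift now-frame [ 1.5  1.  -0.6]
spin -0.0015 ( -0.01 rows) q6 0.62
shift after-spin frame [ 1.5  1.  -0.6]
```

View pics/w_die.png

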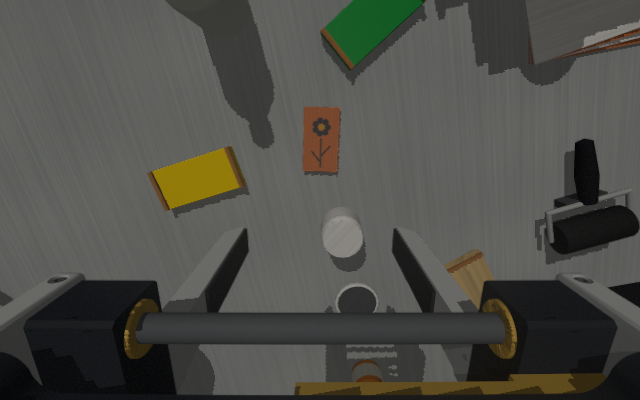

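```bash

python3 -c "
from h import *
crop('w_die',290,95,355,185,6)"
```

```text
(no output)
```

View pics/w_die_c.png

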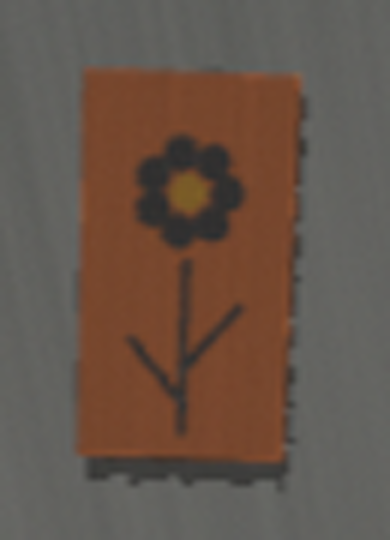

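```bash

python3 -c "
from h import *
r=meas('w_die',[(84,69),(301,73),(286,461),(77,456)],6,290,95,.007)
go(r[0],r[1],24,r[2])"
```

```text
w_die [447.718 280.613   1.356  89.714  50.361] mean [447.95817708 280.52861746]
tcp [437.8 239.7 276.4] rot [ 3.1413e+00 -1.0000e-04  1.3785e+00] t 16.775 F [ 0.3 -0.5  0.3]
shift now-frame [ 42.    1.9 252.4]
spin 0.0227 ( 0.12 rows) q6 0.62
shift after-spin frame [ 42.    0.9 252.4]
```

```bash

python3 -m creep '{"xyz":[[10,-0.4,40],[11,0,45],[11,0,50],[10,0,45],[0,0,30]],"spin":[0.02,0,0,0,0]}' 80 20
python3 -m creep '{"xyz":[[0,0,20],[0,0,12],[0,0,6],[0,0,0],[0,0,0]],"spin":[0,0,0,0,0]}'
```

```text
time_s: 17.4
ee_pos: [0.4454, 0.2814, 0.0643]
eef_rot: [-3.14, 0.001, 1.36]
force: [-0.5, -0.2, -0.0]
grip_width: 0.0799
time_s: 18.02
ee_pos: [0.4461, 0.2819, 0.0289]
eef_rot: [3.141, -0.001, 1.36]
force: [-0.5, 0.7, -0.1]
grip_width: 0.08
```

```bash

python3 -m creep '{"xyz":[[-0.9,0.4,3],[0,0,2],[0,0,0],[0,0,0]],"spin":[0,0,0,0]}'
python3 -m creep '{"xyz":[[0,0,0],[0,0,0],[0,0,0],[0,0,0]],"spin":[0,0,0,0]}' 30 20
python3 -c "
from h import *
go(446.3,-304.4,140,-1.239)"
```

```text
time_s: 18.52
ee_pos: [0.446, 0.2808, 0.0233]
eef_rot: [3.142, -0.0, 1.36]
force: [-0.5, 0.0, -0.0]
grip_width: 0.0797
time_s: 19.02
ee_pos: [0.446, 0.2808, 0.0233]
eef_rot: [3.141, -0.0, 1.36]
force: [0.5, 0.6, -0.5]
grip_width: 0.05
tcp [446.  280.8  23.3] rot [ 3.1415 -0.      1.3598] t 19.025 F [ 0.5  0.6 -0.5]
shift now-frame [-572.2  122.8 -116.7]
spin -0.5428 ( -2.92 rows) q6 0.7
shift after-spin frame [-553.4 -190.3 -116.7]
```

```bash

python3 -m creep '{"xyz":[[0,0,-25],[0,0,-40],[0,0,-40],[0,0,-35],[0,0,0]],"spin":[0,-0.181,-0.181,-0.181,0]}'
python3 -c "
from h import *
go(446.2,-304.1,160,-1.239)"
```

```text
time_s: 19.65
ee_pos: [0.4467, 0.2812, 0.1653]
eef_rot: [3.138, -0.001, 1.903]
force: [0.1, -0.1, -2.8]
grip_width: 0.0495
tcp [446.7 281.2 165.3] rot [ 3.1377e+00 -6.0000e-04  1.9033e+00] t 19.65 F [ 0.1 -0.1 -2.8]
shift now-frame [-553.1 -191.5    4.1]
spin 0.0007 ( 0.0 rows) q6 0.16
shift after-spin frame [-553.2 -191.1    4.1]
```

```bash

python3 -m creep '{"xyz":[[-20,-6.9,0],[-40,-13.8,0],[-50,-17.3,0],[-50,-17.3,0],[-50,-17.3,0]],"spin":[0,0,0,0,0]}'
python3 -m creep '{"xyz":[[-50,-17.3,0],[-50,-17.3,0],[-50,-17.3,0],[-50,-17.3,0],[-50,-17.3,0]],"spin":[0,0,0,0,0]}'
python3 -m creep '{"xyz":[[-50,-17.3,0],[-30,-10.4,0],[-13,-4.5,0],[0,0,30],[0,0,20]],"spin":[0,0,0,0,0]}'
python3 -m creep '{"xyz":[[0,0,10],[0,0,0],[0,0,0],[0,0,0],[0,0,0]],"spin":[0,0,0,0,0]}'
python3 -c "
from h import *
go(446.2,-304.1,63,-1.239)"
```

```text
time_s: 20.27
ee_pos: [0.4444, 0.0561, 0.1617]
eef_rot: [-3.139, -0.001, 1.9]
force: [0.5, -0.7, -2.5]
grip_width: 0.0502
time_s: 20.9
ee_pos: [0.4438, -0.208, 0.1616]
eef_rot: [-3.14, -0.002, 1.9]
force: [1.5, 0.2, -0.5]
grip_width: 0.0501
time_s: 21.52
ee_pos: [0.4443, -0.3036, 0.1112]
eef_rot: [-3.14, -0.002, 1.901]
force: [0.2, 0.4, -2.1]
grip_width: 0.0495
time_s: 22.15
ee_pos: [0.4455, -0.3044, 0.1037]
eef_rot: [3.141, 0.001, 1.903]
force: [-0.3, 0.3, -2.5]
grip_width: 0.0498
tcp [ 445.5 -304.4  103.7] rot [3.1412e+00 6.0000e-04 1.9028e+00] t 22.15 F [-0.3  0.3 -2.5]
shift now-frame [ 0.1  0.8 40.7]
spin 0.0002 ( 0.0 rows) q6 -1.0
shift after-spin frame [ 0.1  0.8 40.7]
```

```bash

python3 -m creep '{"xyz":[[0,0.6,18],[0,0,12],[0,0,6],[0,0,2],[0,0,0]],"spin":[0,0,0,0,0]}'
python3 -m creep '{"xyz":[[0,0,1],[0,0,1],[0,0,0.7],[0,0,0],[0,0,0]],"spin":[0,0,0,0,0]}'
```

```text
time_s: 22.78
ee_pos: [0.446, -0.3042, 0.0653]
eef_rot: [3.142, 0.0, 1.903]
force: [-0.8, -0.4, -2.0]
grip_width: 0.0495
time_s: 23.4
ee_pos: [0.4459, -0.3042, 0.0626]
eef_rot: [-3.142, 0.0, 1.903]
force: [0.4, 0.2, -2.2]
grip_width: 0.0496
```

```bash

python3 -m creep '{"xyz":[[0,0,0.5],[0,0,0.3],[0,0,0]],"spin":[0,0,0]}'
```

```text
time_s: 23.78
ee_pos: [0.446, -0.3042, 0.0623]
eef_rot: [3.141, 0.0, 1.903]
force: [-2.6, 1.4, 6.4]
grip_width: 0.0495
```

```bash

python3 -m creep '{"xyz":[[0,0,0],[0,0,0],[0,0,0]],"spin":[0,0,0]}' 75
python3 -m creep '{"xyz":[[0,0,-30],[-10,0,-50],[-10,0,-50],[-10,0,-50],[-10,0,-34]],"spin":[0,0,0,0,0]}' 94
python3 -m creep '{"xyz":[[0,0,0],[0,0,0],[0,0,0],[0,0,0]],"spin":[0,0,0,0]}' 
python3 -c "
from h import *
snap('wrist','w_s3')
go(446.3,-304.4,43,-1.239)
crop('w_s3',265,65,375,205,4.2)"
```

```text
time_s: 24.15
ee_pos: [0.4459, -0.3042, 0.0617]
eef_rot: [-3.142, -0.0, 1.903]
force: [-0.1, 0.0, -0.3]
grip_width: 0.0741
time_s: 24.78
ee_pos: [0.4591, -0.3424, 0.2783]
eef_rot: [3.14, 0.002, 1.903]
force: [-0.3, 0.3, -0.2]
grip_width: 0.0938
time_s: 25.28
ee_pos: [0.4589, -0.3417, 0.275]
eef_rot: [-3.141, -0.001, 1.903]
force: [-0.0, -0.4, -0.6]
grip_width: 0.0939
tcp [ 458.9 -341.8  275.2] rot [-3.1411e+00 -8.0000e-04  1.9029e+00] t 25.325 F [0.3 0.2 0. ]
shift now-frame [ 39.2   0.4 232.2]
spin 0.0004 ( 0.0 rows) q6 -1.04
shift after-spin frame [ 39.2   0.4 232.2]
```

View pics/w_s3_c.png

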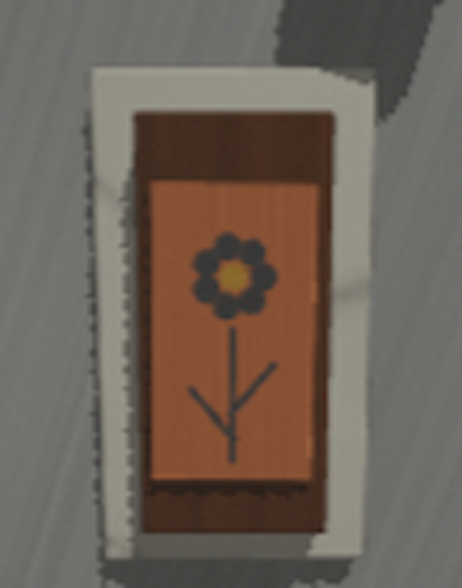

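```bash

python3 -c "
from h import *
a=meas('w_s3',[(134,111),(333,111),(325,532),(143,533)],4.2,265,65,.039)
b=meas('w_s3',[(149,181),(320,181),(313,481),(150,482)],4.2,265,65,.046)
print(Ro.from_euler('xyz',[np.pi,0,1.903]).inv().apply([b[0]-a[0],b[1]-a[1],0]))
x,y=648.7+3.5,-4.9+5; yaw=1.9396
go(x-40*np.cos(yaw),y-40*np.sin(yaw),277,yaw)"
```

```text
w_s3 [ 447.299 -303.498   -1.238  129.13    58.846] mean [ 447.27820341 -303.46033738]
w_s3 [ 447.114 -304.398   -1.244   90.999   51.172] mean [ 447.2830601  -304.25441241]
[-7.90095863e-01 -4.67658080e-01 -5.72715971e-17]
tcp [ 458.9 -341.8  275.2] rot [-3.1411e+00 -8.0000e-04  1.9029e+00] t 25.325 F [0.3 0.2 0. ]
shift now-frame [220.2 295.7  -1.8]
spin -0.0367 ( -0.2 rows) q6 -1.04
shift after-spin frame [209.2 303.6  -1.8]
```

```bash

python3 -m creep '{"xyz":[[15,21.7,0],[30,43.5,0],[32,46.4,0],[32,46.4,0],[32,46.4,0]],"spin":[-0.037,0,0,0,0]}' 94
python3 -m creep '{"xyz":[[32,46.4,0],[22,32,0],[14,20.8,0],[0,0,0],[0,0,0]],"spin":[0,0,0,0,0]}'
python3 -m creep '{"xyz":[[0,0,0],[0,0,0],[0,0,0]],"spin":[0,0,0]}'
python3 -c "
from h import *
snap('wrist','w_brd')
go(638,-37,277,1.94)
crop('w_brd',265,65,375,205,4.2)"
```

```text
time_s: 25.95
ee_pos: [0.6003, -0.1356, 0.2756]
eef_rot: [-3.142, -0.0, 1.94]
force: [-0.1, -0.7, 0.2]
grip_width: 0.0936
time_s: 26.58
ee_pos: [0.6672, -0.0388, 0.2755]
eef_rot: [-3.141, -0.0, 1.939]
force: [0.3, -0.8, 0.9]
grip_width: 0.0938
time_s: 26.95
ee_pos: [0.6674, -0.0385, 0.2759]
eef_rot: [3.141, 0.0, 1.939]
force: [0.0, 0.4, 0.3]
grip_width: 0.0943
tcp [667.5 -38.4 275.8] rot [3.1415e+00 1.0000e-04 1.9395e+00] t 27.0 F [-0.6  0.8 -0. ]
shift now-frame [ 11.9 -27.   -1.2]
spin -0.0005 ( -0.0 rows) q6 -0.48
shift after-spin frame [ 11.9 -27.   -1.2]
```

View pics/w_brd.png

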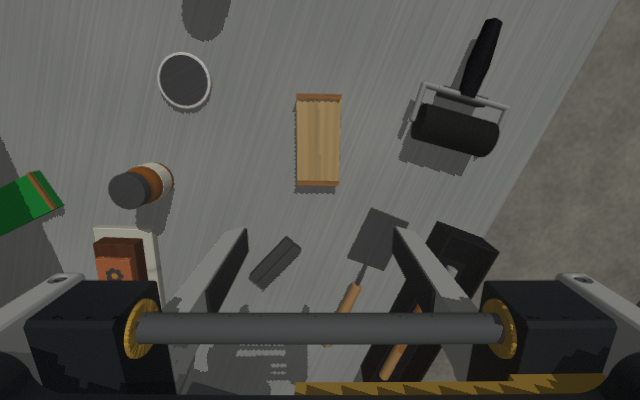

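View pics/w_brd_c.png

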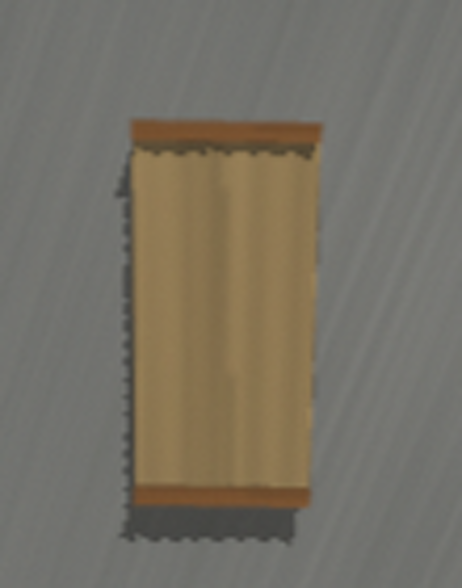

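```bash

python3 -c "
from h import *
r=meas('w_brd',[(130,120),(324,122),(310,508),(133,507)],4.2,265,65,.018)
go(r[0],r[1],26,r[2]+.003)"
```

```text
w_brd [651.824  -1.411  -1.216 124.78   60.642] mean [651.67345618  -1.4073652 ]
tcp [667.5 -38.4 275.8] rot [3.1415e+00 1.0000e-04 1.9395e+00] t 27.0 F [-0.6  0.8 -0. ]
shift now-frame [ 40.1  -1.3 249.8]
spin 0.0113 ( 0.06 rows) q6 -0.48
shift after-spin frame [ 40.1  -1.7 249.8]
```

```bash

python3 -m creep '{"xyz":[[10,-1,40],[10,-1,45],[10,-1,50],[10,0,45],[0,0,30]],"spin":[0.011,0,0,0,0]}' 85 15
python3 -m creep '{"xyz":[[0,0,20],[0,0,12],[0,0,5],[0,0,0],[0,0,0]],"spin":[0,0,0,0,0]}'
python3 -c "
from h import *
go(650.6,-1.9,25,-1.213)"
```

```text
time_s: 27.62
ee_pos: [0.6497, -0.0011, 0.0636]
eef_rot: [-3.14, -0.001, 1.929]
force: [0.1, 0.1, 0.3]
grip_width: 0.0848
time_s: 28.25
ee_pos: [0.651, -0.0018, 0.0296]
eef_rot: [3.14, 0.001, 1.929]
force: [-0.4, 1.1, -0.1]
grip_width: 0.0851
tcp [651.   -1.8  29.6] rot [3.1404e+00 5.0000e-04 1.9287e+00] t 28.25 F [-0.4  1.1 -0.1]
shift now-frame [ 0.1 -0.4  4.6]
spin 0.0001 ( 0.0 rows) q6 -0.42
shift after-spin frame [ 0.1 -0.4  4.6]
```

```bash

python3 -m creep '{"xyz":[[0,-0.3,3],[0,0,1.4],[0,0,0]],"spin":[0,0,0]}'
python3 -m creep '{"xyz":[[0,0,0],[0,0,0],[0,0,0],[0,0,0]],"spin":[0,0,0,0]}' 40 15
python3 -m creep '{"xyz":[[0,0,-25],[0,0,-45],[0,0,-45],[0,0,-25],[0,0,0]],"spin":[0,0,0,0,0.026]}'
python3 -c "
from h import *
go(446,-304.4,165,-1.239)"
```

```text
time_s: 28.62
ee_pos: [0.6503, -0.0018, 0.0242]
eef_rot: [-3.141, -0.0, 1.929]
force: [-0.7, 0.3, -0.1]
grip_width: 0.085
time_s: 29.12
ee_pos: [0.6503, -0.0018, 0.0244]
eef_rot: [3.142, -0.0, 1.929]
force: [-0.3, 0.2, 0.3]
grip_width: 0.0603
time_s: 29.75
ee_pos: [0.651, -0.0019, 0.166]
eef_rot: [3.139, 0.001, 1.902]
force: [-0.3, 0.6, -1.8]
grip_width: 0.0601
tcp [651.   -1.9 166. ] rot [3.1385e+00 1.3000e-03 1.9015e+00] t 29.75 F [-0.3  0.6 -1.8]
shift now-frame [-219.6 -292.1    0.4]
spin -0.0011 ( -0.01 rows) q6 -0.39
shift after-spin frame [-219.3 -292.3    0.4]
```

```bash

python3 -m creep '{"xyz":[[-15,-20,0],[-28,-37.2,0],[-32,-42.6,0],[-32,-42.6,0],[-32,-42.6,0]],"spin":[0,0,0,0,0]}'
python3 -m creep '{"xyz":[[-32,-42.6,0],[-26,-34.7,0],[-15,-20,0],[-7.5,-9.9,20],[0,0,30]],"spin":[0,0,0,0,0]}'
python3 -m creep '{"xyz":[[0,0,10],[0,0,0],[0,0,0],[0,0,0],[0,0,0]],"spin":[0,0,0,0,0]}'
python3 -c "
from h import *
go(446,-304.4,70.4,-1.239)"
```

```text
time_s: 30.38
ee_pos: [0.5191, -0.1945, 0.1625]
eef_rot: [-3.14, -0.002, 1.902]
force: [0.9, 0.0, -1.0]
grip_width: 0.0599
time_s: 31.0
ee_pos: [0.4448, -0.3052, 0.1126]
eef_rot: [-3.141, -0.0, 1.9]
force: [0.0, 0.0, -0.3]
grip_width: 0.0599
time_s: 31.62
ee_pos: [0.4458, -0.3047, 0.1048]
eef_rot: [3.141, 0.001, 1.903]
force: [0.6, -0.1, -1.8]
grip_width: 0.0599
tcp [ 445.8 -304.7  104.8] rot [3.1411e+00 7.0000e-04 1.9029e+00] t 31.625 F [ 0.6 -0.1 -1.8]
shift now-frame [ 0.2  0.2 34.4]
spin 0.0003 ( 0.0 rows) q6 -1.0
shift after-spin frame [ 0.2  0.2 34.4]
```

```bash

python3 -m creep '{"xyz":[[0.2,0.1,16],[0,0,9],[0,0,5],[0,0,2],[0,0,0]],"spin":[0,0,0,0,0]}'
python3 -m creep '{"xyz":[[0,0,1],[0,0,0.5],[0,0,0.4],[0,0,0],[0,0,0]],"spin":[0,0,0,0,0]}'
```

```text
time_s: 32.25
ee_pos: [0.4457, -0.3044, 0.0724]
eef_rot: [3.142, 0.0, 1.903]
force: [0.3, 1.2, -1.2]
grip_width: 0.0599
time_s: 32.88
ee_pos: [0.4457, -0.3044, 0.0705]
eef_rot: [3.142, 0.0, 1.903]
force: [-0.4, 0.5, -0.9]
grip_width: 0.0595
```

```bash

python3 -m creep '{"xyz":[[0,0,0.4],[0,0,0.2],[0,0,0]],"spin":[0,0,0]}'
```

```text
time_s: 33.25
ee_pos: [0.4457, -0.3044, 0.0703]
eef_rot: [3.141, 0.0, 1.903]
force: [-2.0, 0.2, 5.9]
grip_width: 0.0599
```

```bash

python3 -m creep '{"xyz":[[0,0,0],[0,0,0],[0,0,0]],"spin":[0,0,0]}' 80
python3 -m creep '{"xyz":[[0,0,-30],[-10,0,-50],[-10,0,-50],[-10,0,-50],[-10,0,-25]],"spin":[0,0,0,0,0]}' 94
python3 -m creep '{"xyz":[[0,0,0],[0,0,0],[0,0,0],[0,0,0]],"spin":[0,0,0,0]}' 
python3 -c "
from h import *
snap('wrist','w_s4')
go(446.3,-304.4,43,-1.239)
crop('w_s4',265,65,375,205,4.2)"
```

```text
time_s: 33.62
ee_pos: [0.4457, -0.3044, 0.0698]
eef_rot: [3.142, -0.0, 1.903]
force: [-0.1, -0.7, -0.9]
grip_width: 0.0796
time_s: 34.25
ee_pos: [0.459, -0.3427, 0.2778]
eef_rot: [3.14, 0.003, 1.903]
force: [0.6, -0.7, 0.3]
grip_width: 0.0937
time_s: 34.75
ee_pos: [0.4586, -0.3419, 0.2741]
eef_rot: [-3.141, -0.001, 1.903]
force: [-0.3, -0.0, 0.1]
grip_width: 0.0939
tcp [ 458.6 -342.   274.3] rot [-3.1412e+00 -8.0000e-04  1.9029e+00] t 34.8 F [ 0.6  0.2 -0.4]
shift now-frame [ 39.4   0.7 231.3]
spin 0.0004 ( 0.0 rows) q6 -1.04
shift after-spin frame [ 39.4   0.7 231.3]
```

View pics/w_s4_c.png

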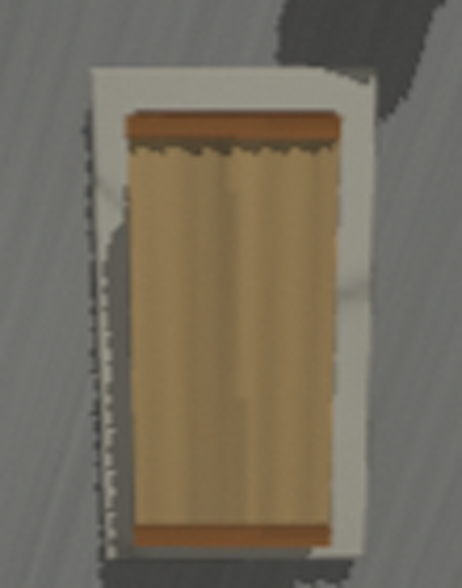

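View pics/w_s4.png

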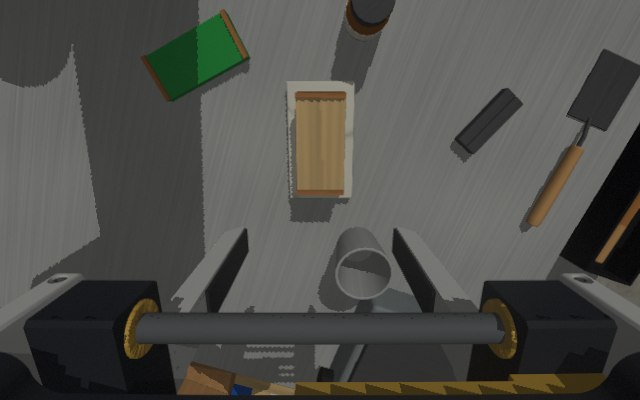

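```bash

python3 -c "
from h import *
a=meas('w_s4',[(90,67),(375,68),(363,555),(107,555)],4.2,265,65,.015)
b=meas('w_s4',[(126,112),(341,112),(330,549),(134,549)],4.2,265,65,.064)
print(Ro.from_euler('xyz',[np.pi,0,1.903]).inv().apply([b[0]-a[0],b[1]-a[1],0]))
m=np.load('pics/w_s4.npy',allow_pickle=True).item();print(back(m,[(489,120)],.016))
yaw=1.2
go(653-40*np.cos(yaw),-205-40*np.sin(yaw),277,yaw)"
```

```text
w_s4 [ 446.974 -303.591   -1.234  157.9     88.419] mean [ 447.07524229 -303.6330717 ]
w_s4 [ 446.711 -303.788   -1.242  125.569   59.419] mean [ 446.72228077 -303.78372232]
[-1.00298950e-01 -3.12458351e-01 -3.82651120e-17]
[[ 0.65268679 -0.20172251  0.016     ]]
tcp [ 458.6 -342.   274.3] rot [-3.1412e+00 -8.0000e-04  1.9029e+00] t 34.8 F [ 0.6  0.2 -0.4]
shift now-frame [ 35.6 202.6  -2.8]
spin 0.7029 ( 3.78 rows) q6 -1.04
shift after-spin frame [158.1 131.5  -2.8]
```

```bash

python3 -m creep '{"xyz":[[0,0,0],[0,0,0],[0,0,0],[0,0,0]],"spin":[0.176,0.176,0.176,0.175]}' 94
python3 -m creep '{"xyz":[[20,16.6,0],[38,31.6,0],[42,34.9,0],[38,31.6,0],[20,16.6,0]],"spin":[0,0,0,0,0]}'
python3 -m creep '{"xyz":[[0,0,0],[0,0,0],[0,0,0],[0,0,0],[0,0,0]],"spin":[0,0,0,0,0]}'
python3 -c "
from h import *
snap('wrist','w_bar')
go(638,-242,277,1.2)
crop('w_bar',285,75,365,205,4.4)"
```

```text
time_s: 35.3
ee_pos: [0.4587, -0.3421, 0.2746]
eef_rot: [-3.141, -0.0, 1.194]
force: [-0.7, 0.7, -0.8]
grip_width: 0.0938
time_s: 35.92
ee_pos: [0.64, -0.2408, 0.2739]
eef_rot: [-3.141, -0.0, 1.202]
force: [0.2, -0.4, 0.4]
grip_width: 0.094
time_s: 36.55
ee_pos: [0.6381, -0.2428, 0.2751]
eef_rot: [3.141, -0.0, 1.199]
force: [-0.5, -0.1, 0.0]
grip_width: 0.0939
tcp [ 638.2 -242.7  275. ] rot [ 3.1415 -0.      1.1995] t 36.6 F [-0.1  0.4  0.9]
shift now-frame [ 0.6 -0.4 -2. ]
spin -0.0005 ( -0.0 rows) q6 -0.05
shift after-spin frame [ 0.6 -0.4 -2. ]
```

View pics/w_bar.png

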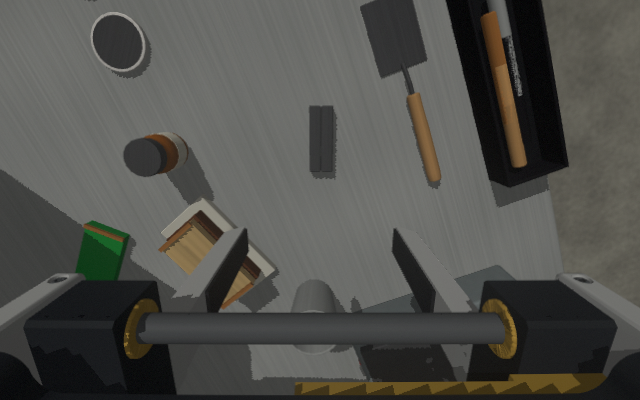

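View pics/w_bar_c.png

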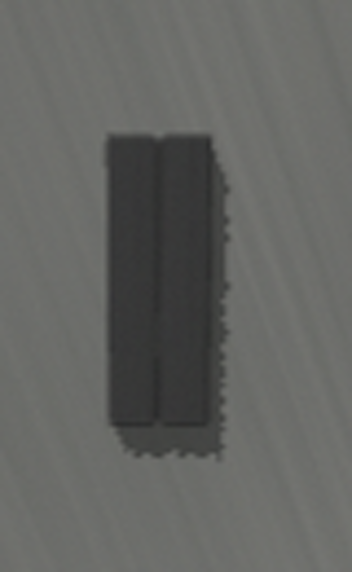

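```bash

python3 -c "
from h import *
r=meas('w_bar',[(107,134),(212,134),(210,425),(108,426)],4.4,285,75,.016)
yaw=r[2]+.003; R=Ro.from_euler('xyz',[np.pi,0,yaw]); t=np.array([r[0],r[1],0])+R.apply([0,-1.3,0]); print(t)
go(t[0],t[1],25,yaw)"
```

```text
w_bar [ 655.701 -202.658    1.204   89.678   32.704] mean [ 655.93151597 -202.73766899]
[ 6.54486201e+02 -2.02194976e+02 -1.59204084e-16]
tcp [ 638.2 -242.7  275. ] rot [ 3.1415 -0.      1.1995] t 36.6 F [-0.1  0.4  0.9]
shift now-frame [ 43.7   0.5 250. ]
spin -0.0071 ( -0.04 rows) q6 -0.05
shift after-spin frame [ 43.7   0.8 250. ]
```

```bash

python3 -m creep '{"xyz":[[11,0.8,40],[11,0,45],[11,0,50],[10.7,0,45],[0,0,30]],"spin":[-0.006,0,0,0,0]}' 70 40
python3 -m creep '{"xyz":[[0,0,20],[0,0,12],[0,0,4],[0,0,0],[0,0,0]],"spin":[0,0,0,0,0]}'
python3 -c "
from h import *
go(654.5,-202.2,24.5,1.206)"
```

```text
time_s: 37.22
ee_pos: [0.6543, -0.2011, 0.0625]
eef_rot: [-3.139, -0.0, 1.207]
force: [1.5, -0.2, 0.4]
grip_width: 0.0701
time_s: 37.85
ee_pos: [0.6552, -0.2022, 0.0298]
eef_rot: [3.14, -0.0, 1.206]
force: [-0.7, 0.7, 0.2]
grip_width: 0.0699
tcp [ 655.2 -202.2   29.8] rot [ 3.1401 -0.      1.2058] t 37.85 F [-0.7  0.7  0.2]
shift now-frame [-0.2 -0.6  5.3]
spin -0.0002 ( -0.0 rows) q6 0.01
shift after-spin frame [-0.2 -0.6  5.3]
```

```bash

python3 -m creep '{"xyz":[[0,-0.3,3],[0,0,1.8],[0,0,0],[0,0,0]],"spin":[0,0,0,0]}'
python3 -m creep '{"xyz":[[0,0,0],[0,0,0],[0,0,0],[0,0,0],[0,0,0]],"spin":[0,0,0,0,0]}' 20 40
```

```text
time_s: 38.35
ee_pos: [0.6545, -0.2019, 0.0241]
eef_rot: [3.142, -0.0, 1.206]
force: [0.2, -0.3, 0.2]
grip_width: 0.0702
time_s: 38.98
ee_pos: [0.6545, -0.2019, 0.024]
eef_rot: [3.142, -0.0, 1.206]
force: [0.6, -0.2, 0.0]
grip_width: 0.0317
```

```bash

python3 -m creep '{"xyz":[[0,0,-20],[0,0,-40],[0,0,-45],[0,0,-35],[0,0,0]],"spin":[0,-0.174,-0.174,-0.174,-0.174]}'
python3 -c "
from h import *
go(445.6,-304.3,164,-1.240)"
```

```text
time_s: 39.6
ee_pos: [0.6554, -0.2022, 0.1691]
eef_rot: [3.137, 0.004, 1.908]
force: [0.7, 0.7, -4.1]
grip_width: 0.0315
tcp [ 655.4 -202.2  169.1] rot [3.1368 0.0039 1.9076] t 39.6 F [ 0.7  0.7 -4.1]
shift now-frame [ -27.  -231.8    4. ]
spin 0.006 ( 0.03 rows) q6 -0.69
shift after-spin frame [ -28.3 -231.6    4. ]
```

```bash

python3 -m creep '{"xyz":[[-2.4,-20,0],[-4.9,-40,0],[-5.5,-45,0],[-5.5,-45,0],[-4.9,-40,0]],"spin":[0,0,0,0,0]}'
python3 -m creep '{"xyz":[[-3.4,-28,0],[-1.6,-13.7,0],[0,0,15],[0,0,25],[0,0,10]],"spin":[0,0,0,0,0]}'
python3 -m creep '{"xyz":[[0,0,0],[0,0,0],[0,0,0],[0,0,0],[0,0,0]],"spin":[0,0,0,0,0]}'
python3 -c "
from h import *
go(445.6,-304.3,84,-1.240)"
```

```text
time_s: 40.22
ee_pos: [0.4808, -0.2861, 0.1653]
eef_rot: [3.141, 0.001, 1.902]
force: [-0.8, -0.7, -3.6]
grip_width: 0.0314
time_s: 40.85
ee_pos: [0.4447, -0.3029, 0.1121]
eef_rot: [-3.14, -0.002, 1.903]
force: [0.6, 0.8, -2.6]
grip_width: 0.0317
time_s: 41.48
ee_pos: [0.4445, -0.304, 0.1142]
eef_rot: [3.141, 0.0, 1.902]
force: [-1.4, 0.1, -2.1]
grip_width: 0.0319
tcp [ 444.5 -304.   114.2] rot [3.1414e+00 3.0000e-04 1.9017e+00] t 41.475 F [-1.4  0.1 -2.1]
shift now-frame [-0.7  0.9 30.2]
spin 0.0002 ( 0.0 rows) q6 -1.0
shift after-spin frame [-0.7  0.9 30.2]
```

```bash

python3 -m creep '{"xyz":[[-0.6,0.9,14],[0,0,8],[0,0,4],[0,0,1.5],[0,0,0]],"spin":[0,0,0,0,0]}'
python3 -m creep '{"xyz":[[0,0,1],[0,0,0.6],[0,0,0.5],[0,0,0],[0,0,0]],"spin":[0,0,0,0,0]}'
```

```text
time_s: 42.1
ee_pos: [0.4456, -0.3042, 0.0866]
eef_rot: [3.141, 0.0, 1.902]
force: [0.7, 0.0, -2.8]
grip_width: 0.0317
time_s: 42.72
ee_pos: [0.4456, -0.3042, 0.0845]
eef_rot: [3.142, 0.0, 1.902]
force: [0.5, 0.9, -3.5]
grip_width: 0.0315
```

```bash
python3 -c "
from h import *
snap('scene','s5',(60,120,300,260),3)
go(445.6,-304.3,84,-1.240)"
```

```text
tcp [ 445.6 -304.2   84.5] rot [3.1415e+00 1.0000e-04 1.9018e+00] t 42.775 F [ 0.1  1.  -3.8]
shift now-frame [-0.1 -0.   0.5]
spin 0.0002 ( 0.0 rows) q6 -1.0
shift after-spin frame [-0.1 -0.   0.5]
```

View pics/s5.png

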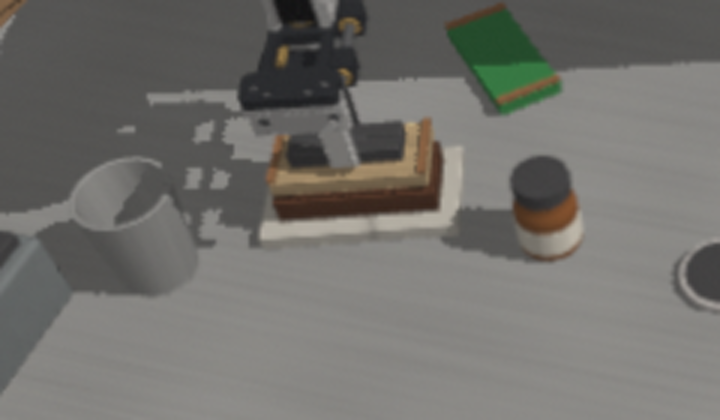

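The bars sit just above the board, between its cleats, at crop (345,143). The stack is intact and the jar stands clear at (547,210). I'll lower the last half millimetre and release.

```bash

python3 -m creep '{"xyz":[[0,0,0.4],[0,0,0.3],[0,0,0]],"spin":[0,0,0]}'

```

```text
time_s: 43.15
ee_pos: [0.4456, -0.3042, 0.084]
eef_rot: [3.142, 0.0, 1.902]
force: [-2.6, 1.8, 2.1]
grip_width: 0.0313
```

```bash

python3 -m creep '{"xyz":[[0,0,0.2],[0,0,0],[0,0,0]],"spin":[0,0,0]}'
python3 -m creep '{"xyz":[[0,0,0],[0,0,0],[0,0,0],[0,0,0]],"spin":[0,0,0,0]}' 60
python3 -m creep '{"xyz":[[0,0,-30],[-10,0,-50],[-10,0,-50],[-10,0,-50],[-10,0,-15]],"spin":[0,0,0,0,0]}' 
python3 -m creep '{"xyz":[[0,0,0],[0,0,0],[0,0,0],[0,0,0]],"spin":[0,0,0,0]}' 94
python3 -c "
from h import *
snap('wrist','w_s6'); snap('scene','s6'); snap('top','t6')
go(446.3,-304.4,43,-1.239)
crop('w_s6',265,65,375,205,4.2)"
```

```text
time_s: 43.52
ee_pos: [0.4456, -0.3042, 0.084]
eef_rot: [3.141, 0.0, 1.902]
force: [-2.9, 2.5, 5.6]
grip_width: 0.0317
time_s: 44.02
ee_pos: [0.4456, -0.3042, 0.0835]
eef_rot: [3.142, -0.0, 1.902]
force: [-0.4, -0.4, 0.6]
grip_width: 0.0599
time_s: 44.65
ee_pos: [0.4591, -0.3427, 0.2821]
eef_rot: [3.139, 0.004, 1.902]
force: [0.6, -0.6, -1.3]
grip_width: 0.0599
time_s: 45.15
ee_pos: [0.4585, -0.3417, 0.278]
eef_rot: [-3.141, -0.001, 1.902]
force: [0.6, -0.9, 0.4]
grip_width: 0.0932
tcp [ 458.5 -341.9  278.4] rot [-3.1415e+00 -2.0000e-04  1.9019e+00] t 45.3 F [-0.5  0.1 -0.8]
shift now-frame [ 39.4   0.7 235.4]
spin -0.0007 ( -0.0 rows) q6 -1.04
shift after-spin frame [ 39.4   0.7 235.4]
```

View pics/w_s6_c.png

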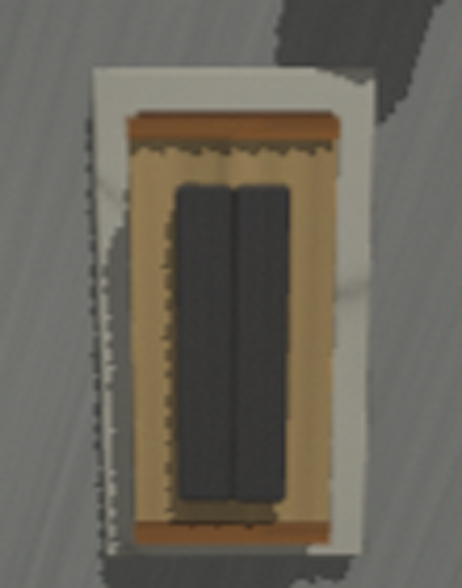

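View pics/s6.png

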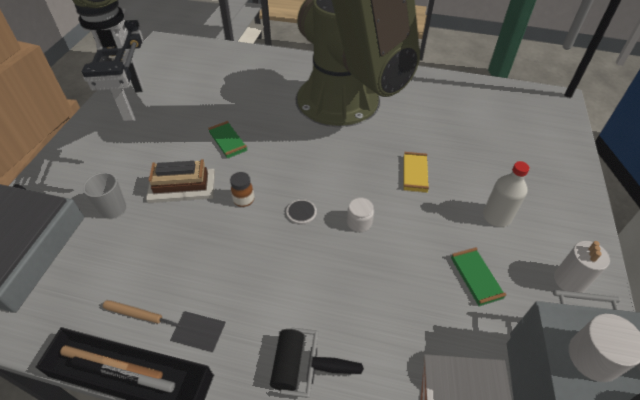

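View pics/t6.png

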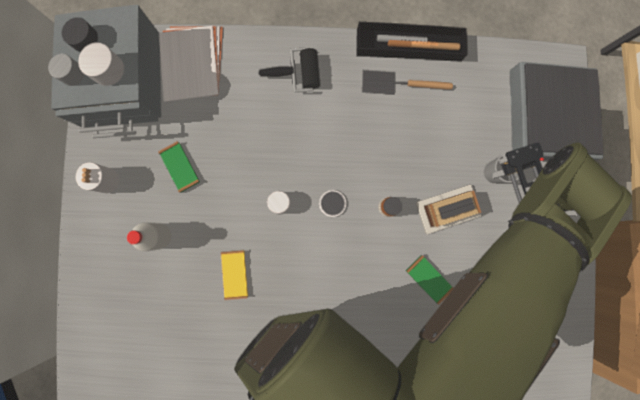

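```bash

python3 -c "
from h import *
a=meas('w_s6',[(126,112),(341,113),(330,544),(134,546)],4.2,265,65,.064)
b=meas('w_s6',[(175,185),(291,185),(285,501),(177,501)],4.2,265,65,.076)
print(Ro.from_euler('xyz',[np.pi,0,1.903]).inv().apply([b[0]-a[0],b[1]-a[1],0]))
A=cv2.imread('pics/top0.png').astype(int);B=cv2.imread('pics/t6_raw.png').astype(int)
for n,(x,y) in dict(tin=(278,202),lid=(333,203),jar=(391,206)).items(): print(n,np.abs(A-B)[y-14:y+15,x-14:x+15].max(2).mean().round(2))
ctrl.hand_in()"
```

```text
w_s6 [ 446.732 -303.714   -1.243  125.769   60.009] mean [ 446.66743914 -303.5305324 ]
w_s6 [ 446.944 -304.917   -1.246   89.216   31.792] mean [ 446.91661242 -304.92655741]
[-1.20582152e+00 -1.91824734e-01 -2.34917547e-17]
tin 2.3
lid 2.24
jar 2.11
the job is handed in; nothing more can be done
```

The stack is built in the order asked and handed in at about 45 s. From the slab up it is wood block, copper die, press board with cleats up, then the two steel bars, carried in one grasp. I let go of each piece before fetching the next.

**Last checks, wrist camera:**

| Piece | Offset along the stack | Offset across the stack | Compared with |
|---|---|---|---|
| Block | 0.2 mm | 0.3 mm | slab |
| Die | 0.8 mm | 0.5 mm | block |
| Press board | 0.1 mm | 0.3 mm | slab |
| Bars (as a pair) | 1.2 mm | 0.2 mm | press board |

- **Squareness:** every piece was within about 0.01 rad of the one below. The bars lie side by side between the cleats.
- **Bystanders:** in the top view before and after, the tin, lid and jar showed only noise-level differences, so nothing there moved.
- **Forces:** the tool read at most about 7 N at any move's end, far below the limits. The gripper was clear of the stack at hand-in.

**Disagreement:** the top camera and the wrist camera differed by about 6 mm on position. I used the wrist camera, after correcting a sideways bias of about 1.3 mm found by closing on the block and looking again. The stack offsets come from single wrist pictures, so a bias common to both pieces in a picture cancels out.

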